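# Hang the spotting template and roll the row wheel home

## Robot

A 6-joint arm with a two-finger parallel gripper is mounted at the origin on a cart in front of the work surface, level with it; the furniture and walls round the work are solid. World frame = base frame: x ahead of the robot, y to its left, z up, the work surface at z = 0. Lengths are in m, angles in rad, forces in N, time in s.
With the tool pointing down it reaches from about 0.325 to 1 m from the base axis. Payload 5.1 kg.
Tool frame: the origin (TCP) lies between the finger pads; the fingertips stand 14 mm ahead of it and the grasp point (between the pads) lies 5 mm behind it; z points along the fingers, y is the line along which they close (so a half turn about z gives the same grasp; the last joint's range is limited). The gripper opens to 85 mm and grips with 20 to 120 N. Pads are 22 mm wide; open, the fingers measure 114 mm over their backs; the gripper's body (76 mm by 85 mm) begins 54 mm behind the grasp point. The pads swing forward as they close: fully open they stand 13 mm farther back than shut.
Start: joints at [1.053, 0.124, 1.65, -0, 1.367, -0.083], TCP at [0.274, 0.589, 0.245] pointing down, gripper open.
Joint ranges: [-2.61, 2.61], [-1.02, 2.33], [0.03, 2.71], [-1.35, 4.49], [0.32, 2.68], [-2.91, 2.91]. Speed limits (rad/s): [2.57, 2.57, 3.14, 3.14, 3.14, 3.14].

## Interface

Orientations are given as a rotation vector (axis times angle).
In Python, from bench import env, capture, get_calibration gives the robot as it stands.
- The arm moves only by the tool drive_tool, never from a script. Its argument "plan" is a list of rows, each a list of 7 numbers: the turn, a rotation vector about the tool's x, y, z in rad, then the shift along the tool's x, y, z in m, then the closure, from 0 (fully open) to 1 (shut). A call has 1 to 20 rows; each row shifts and turns the commanded pose from where the row before left it, along the tool's axes as they then stand; what a row does not reach is not made up. A row lasts 1/10 s, in which the tool goes at most 50 mm and 8.59 degrees, less where a joint would pass 70% of its speed; a pose out of reach is approached as far as the arm can. A call is refused whole if a number of a shift passes 0.05 or a number of a turn 0.15, either way. A call with a gripper value outside its range is refused whole. The fingers move at their own pace and stop on an object; "newtons" is the grip in N (left out, the last holds). Time passes only in rows, so rows that do not move let the fingers close. It gives the time, the measured TCP pose, the force, the opening and the grip force at its end, in the units of the state.
- env.get_obs(): the state, without advancing time (a new reading comes with each control period).
- capture(name): name is "scene" or "top"; returns (picture, depth): 400x640x3 uint8, red, green, blue; 400x640 float32, m along the optical axis (not along the pixel's ray), 0 where there is no reading.
- get_calibration(name): a dict with "intrinsics" (3x3 intrinsics, pixels), "R" (3x3) and "t" (3): a world point X has camera coordinates R X + t. Camera axes: x right, y down, z forward; pixel columns grow to the right and rows downward; lengths in m; the calibration is good to about 2 mm. A picture is of the moment at which its call begins. get_calibration takes no time and is no camera call.
- env.job_done(): hands the job in; it is judged then, once.
The state is a dict: "clock": time; "qpos": joint angles; "dq": joint speeds; "joint_torque": joint torques, N m; "position": TCP position; "tool_rot": TCP orientation; "force": force on the tool from outside, world axes, zero at the start; "ft_torque": the same for the moment, N m; "opening": finger opening in m; "finger_force": force on a finger pad.
Only numpy, scipy, OpenCV 4.12 (cv2) and the standard library are available. Lean on these libraries where they do the work, as an engineer would, in place of code of your own. Each camera call takes 0.05 s, during which the arm holds its last target. There are 200 camera calls.

## Task

Set up the spotting stand: lift the grey template by its grip bar and hang it on the stand's two slanted pins by its two holes (hole edge uphill), so that it lies flush on the sloping panel, and let go. Then roll the thumbwheel in front of the panel up, ridge by ridge, until its white pointer arm stands upright against the stop post. Leave the bottle, foil jar, vial and mouse around as they stand.

Things in the scene. Friction and masses are not known exactly. Their poses are not given: they have to be found in the camera images.
- grip (a point): Centre of the black grip bar on the loose grey spotting template, 19 mm above the template's underside. The bar is 12 mm thick (x), 50 mm long (y) and spans 5 to 33 mm above the underside. Axes: x towards the edge with the two holes, y along the bar to the left, z up out of the top. Starts flat on the bench, grip up, hole edge away from the robot.
- template: The template: flat grey plastic plate 76 (x) by 112 (y) by 5 mm, 0.12 kg, two 13 mm through-holes near one long edge, two rows of small black dots near the other, the grip bar on the middle of its top. Origin at the centre of its underside, axes as for grip.
- hole_left (a point): Centre of the template's left hole (13 mm wide) at its underside: +24 mm in x, +40 mm in y from the plate's centre.
- hole_right (a point): Centre of the template's right hole (13 mm wide) at its underside: +24 mm in x, -40 mm in y from the plate's centre.
- panel: Sloping pale panel of the grey stand fixed to the bench, 35 degrees, low edge towards the robot. Origin on its upper surface midway between two steel pins. x up the slope, y left along the line of pins, z square out of the panel. Pins at y = +40 and -40 mm, along z, 9 mm thick, 25 mm long, last 9 mm tapered. Panel 118 mm wide, from x = -70 to +26 mm.
- wheel_axle (a point): Centre of the row wheel, a black thumbwheel with 6 smooth ridges (every 60 degrees) on a level axle before the right half of the low edge, 40 mm above the bench. x level, away from the robot; y left along the axle; z up. Core radius 16 mm, ridges out to 38 mm, 5 mm thick, 28 mm wide. White pointer arm, 38 mm long, 29 mm left of the wheel's middle; steel stop post just behind its upright place.
- row_wheel (a joint): Wheel angle, rad: 0 with the white arm straight up at the stop post (a ridge is then straight up too), negative as it leans to the robot. Rolling up makes it grow: ridges on the robot's side go up and over the top, away from the robot. Some 1.5 to 3 N on a ridge turns it; it stays where left, cannot pass 0. Starts at -2.0 to -1.3: several pushes.
- dropper_bottle: Bystander: small dropper bottle with a cone cap, 34 mm wide, 86 mm high, standing near the bench's front edge; origin at the centre of its underside.
- foil_jar: Bystander: small jar under crumpled foil, 50 mm wide, 48 mm high, standing left near the bench's front edge; origin at the centre of its underside.
- vial: Bystander: sample vial with a ribbed cap, 29 mm wide, 68 mm high, standing on the right; origin at the centre of its underside.
- mouse: Bystander: black computer mouse, 104 x 60 x 37 mm, lying on the right; origin at the centre of its underside.

How it is judged:
By the outcome, as a careful person would: the job done as asked, in the order asked, and still so for the second after the job is handed in, with the robot touching nothing.
It also fails if it takes over 67 s, if anything falls off the work surface, if the arm or the gripper's body presses on something with over 40 N, if the wrist force passes 120 N, or if a joint passes its speed limit or range.

## Working session

There is one attempt and no reset: what is moved stays moved. The work goes in short steps, Python scripts to look and compute and a tool call to move; the robot and the scene stay as the last step left them, time stands still between calls to the robot, and variables do not carry over. Pictures are saved under pics/ and viewed, at most 10 in all, crops included, and the job is handed in when it is done.

Besides the shell and the picture viewer there is one more tool, called as a command line: name --pt "numbers of a row" for each row, then --argument value for the rest. drive_tool: Moves the arm, as the interface text tells. Its arguments: {"type":"object","properties":{"plan":{"type":"array"},"newtons":{"type":"number"}},"required":["plan"]}

```bash
mkdir -p pics; ls; cat > h.py <<'E'
import numpy as np,cv2
from bench import env,capture,get_calibration
def snap(cam,fn):
    im,d=capture(cam); cv2.imwrite(f'pics/{fn}.png',im[:,:,::-1]); np.savez(f'pics/{fn}.npz',im=im,d=d); return im,d
def cloud(cam,d):
    c=get_calibration(cam);K=np.array(c['intrinsics']);R=np.array(c['R']);t=np.array(c['t'])
    v,u=np.mgrid[:400,:640]
    P=np.stack([(u-K[0,2])/K[0,0]*d,(v-K[1,2])/K[1,1]*d,d],-1)
    return (P-t)@R
def proj(cam,X):
    c=get_calibration(cam);p=(np.array(c['R'])@np.atleast_2d(X).T).T+c['t'];q=p@np.array(c['intrinsics']).T
    return q[:,:2]/q[:,2:]
E
python3 - <<'E'
from h import *
print(env.get_obs())
for c in('scene','top'):
    snap(c,c+'0'); k=get_calibration(c); print(k, -np.array(k['R']).T@k['t'])
E
```

```text
pics
{'clock': 0.0, 'qpos': array([ 1.05339797e+00,  1.24516239e-01,  1.65168081e+00, -5.56178096e-06,
        1.36745751e+00, -8.25987946e-02]), 'dq': array([ 1.01721801e-03, -3.37337256e-04,  4.29836168e-04, -1.98955417e-03,
        2.81448070e-05,  6.46168613e-05]), 'joint_torque': array([-9.35854114e-04, -4.23613679e+01, -3.65447152e+01, -1.22120114e-04,
        7.04499529e-03, -1.31224192e-05]), 'position': array([0.27354089, 0.58900771, 0.24404174]), 'tool_rot': array([-0.67748196, -3.06705356,  0.00309611]), 'force': array([-0.04480141, -0.18220624,  0.28517705]), 'ft_torque': array([-0.01856147,  0.00037572,  0.07709743]), 'finger_force': 0.0, 'opening': 0.08554532160941528}
{'intrinsics': array([[415.32915869,   0.        , 323.91461551],
       [  0.        , 415.32915869, 198.23973072],
       [  0.        ,   0.        ,   1.        ]]), 'R': array([[ 0.63646021, -0.77130731, -0.00185546],
       [-0.49280207, -0.40479292, -0.77025243],
       [ 0.59335025,  0.49114939, -0.63773643]]), 't': array([-0.46501166,  0.24920818,  1.07690618])} [-0.22021083 -0.786711    0.8778727 ]
{'intrinsics': array([[399.14767096,   0.        , 322.04878266],
       [  0.        , 399.14767096, 199.97567749],
       [  0.        ,   0.        ,   1.        ]]), 'R': array([[-0.0292042 , -0.99891983, -0.0361427 ],
       [-0.98832141,  0.03426666, -0.14848094],
       [ 0.14955905,  0.03138434, -0.98825458]]), 't': array([-0.124839  ,  0.54732269,  1.0816824 ])} [ 0.37550952 -0.17740696  1.14573256]
```

View pics/scene0.png

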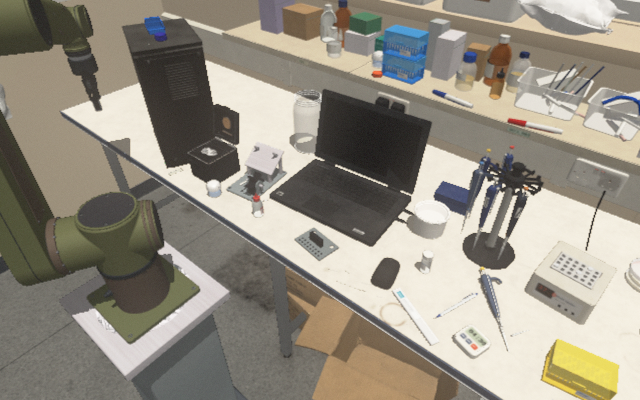

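View pics/top0.png

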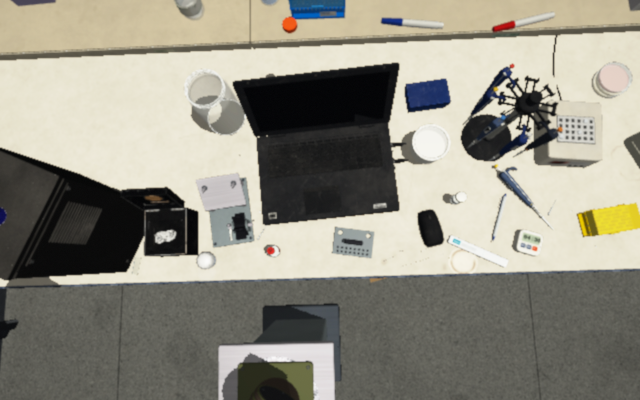

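The scene view shows the template at (317,243) and the stand at (262,165). In the top view the template is at (353,242), the panel at (222,192), and the wheel and white arm at (238,228). The bottle is at (272,251) and the jar at (205,260).

```bash
python3 - <<'E'
from h import *
t=np.load('pics/top0.npz');s=np.load('pics/scene0.npz')
a=cv2.resize(t['im'][165:275,185:265],(436,600),interpolation=cv2.INTER_CUBIC)
b=cv2.resize(t['im'][220:265,325:382],(364,288),interpolation=cv2.INTER_CUBIC)
c=cv2.resize(s['im'][135:220,225:295],(257,312),interpolation=cv2.INTER_CUBIC)
o=np.zeros((600,800,3),np.uint8);o[:,:436]=a;o[:288,436:]=b;o[288:,436:693]=c
cv2.imwrite('pics/crop0.png',o[:,:,::-1])
P=cloud('top',t['d'])
for u,v in[(353,242),(345,248),(205,260),(272,251),(220,192),(203,182),(240,180),(203,205),(244,203),(250,240),(215,240),(430,228),(456,198),(300,250)]:print(u,v,P[v,u].round(3))
E
```

```text
353 242 [ 0.423 -0.224  0.034]
345 248 [ 0.408 -0.202  0.007]
205 260 [0.386 0.184 0.049]
272 251 [ 0.404 -0.005  0.074]
220 192 [0.569 0.136 0.076]
203 182 [0.594 0.175 0.102]
240 180 [0.599 0.079 0.086]
203 205 [ 0.547  0.209 -0.003]
244 203 [0.54  0.076 0.05 ]
250 240 [0.439 0.068 0.008]
215 240 [0.442 0.169 0.01 ]
430 228 [ 0.455 -0.437  0.036]
456 198 [ 0.533 -0.509  0.057]
300 250 [ 0.407 -0.074  0.002]
```

View pics/crop0.png

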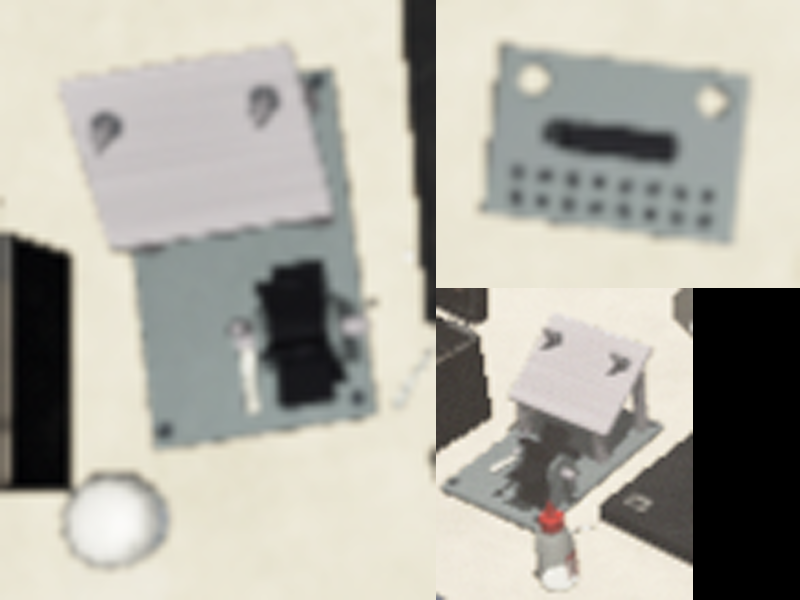

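```bash
cat >> h.py <<'E'
def rays(cam,uv):
    c=get_calibration(cam);R=np.array(c['R']);uv=np.atleast_2d(uv)
    d=np.c_[uv,np.ones(len(uv))]@np.linalg.inv(np.array(c['intrinsics'])).T@R
    return -R.T@c['t'],d
def hit(cam,uv,n,p0):
    o,d=rays(cam,uv); s=((p0-o)@n)/(d@n); return o+d*s[:,None]
def bigmask(m):
    n,l,st,_=cv2.connectedComponentsWithStats(m.astype(np.uint8)); return l==1+st[1:,4].argmax()
E
python3 - <<'E'
from h import *
for cam in('top','scene'):
    z=np.load(f'pics/{cam}0.npz');im=z['im'].astype(int);P=cloud(cam,z['d'])
    hsv=cv2.cvtColor(z['im'],cv2.COLOR_RGB2HSV)
    ok=z['d']>0
    # panel plane from depth: pale, z between .03 and .13
    inb=ok&(abs(P[...,0]-.57)<.1)&(abs(P[...,1]-.13)<.1)
    pale=(im.min(-1)>110)
    m=bigmask(inb&pale&(P[...,2]>.03)&(P[...,2]<.16))
    X=P[m]
    for _ in range(4):
        A=np.c_[X[:,:2],np.ones(len(X))];w=np.linalg.lstsq(A,X[:,2],rcond=None)[0]
        r=X[:,2]-A@w;X=X[abs(r)<max(.004,2*r.std())]
    n=np.array([-w[0],-w[1],1]);n/=np.linalg.norm(n)
    print(cam,'panel n',n.round(3),'slope',np.degrees(np.arccos(n[2])).round(1),'yaw',np.degrees(np.arctan2(-n[1],-n[0])).round(1),'rms',r.std().round(4),len(X),'z at(.57,.13)',w@[.57,.13,1])
    pts=cv2.boxPoints(cv2.minAreaRect(np.argwhere(m)[:,::-1].astype(np.float32)));
    # template
    tb=ok&(abs(P[...,0]-.42)<.07)&(abs(P[...,1]+.22)<.09)
    bg=np.median(im[tb&(im.min(-1)>150)],0) if (tb&(im.min(-1)>150)).any() else 0
    g=tb&(im.sum(-1)<(bg.sum()+3*150)/2+20)
    mt=bigmask(g); 
    uv=np.argwhere(mt)[:,::-1]+0.
    H=hit(cam,uv,np.array([0,0,1.]),np.array([0,0,.005]))[:,:2]
    (cx,cy),(a,b),an=cv2.minAreaRect((H*1000).astype(np.float32)); print(' templ',cx,cy,a,b,an,'bg',bg, mt.sum())
E
```

```text
top panel n [-0.565 -0.071  0.822] slope 34.7 yaw 7.2 rms 0.0021 1235 z at(.57,.13) 0.07593522653729395
 templ 423.6330871582031 -223.1551055908203 114.3404312133789 77.19190216064453 81.25162506103516 bg [234. 230. 212.] 1037
scene panel n [-0.561 -0.076  0.824] slope 34.5 yaw 7.8 rms 0.0026 687 z at(.57,.13) 0.07659745117102817
 templ 140.34429931640625 -447.621337890625 164.11158752441406 106.41361999511719 8.8128023147583 bg [239. 233. 219.] 1682
```

```bash
python3 - <<'E'
from h import *
res=[]
tiles=[]
for cam in('top','scene'):
    z=np.load(f'pics/{cam}0.npz');im=z['im'].astype(int);P=cloud(cam,z['d']);ok=z['d']>0
    yaw=np.radians(7.4);s=np.radians(35)
    ex=np.array([np.cos(yaw)*np.cos(s),np.sin(yaw)*np.cos(s),np.sin(s)]);ey=np.array([-np.sin(yaw),np.cos(yaw),0]);ez=np.cross(ex,ey)
    p0=np.array([.57,.13,.0763])
    D=(P-p0)@ez
    inb=ok&(abs(P[...,0]-.57)<.1)&(abs(P[...,1]-.13)<.1)&(abs(D)<.012)&(P[...,2]>.02)
    m=bigmask(inb&(im.min(-1)>130))
    m=cv2.morphologyEx(m.astype(np.uint8),cv2.MORPH_CLOSE,np.ones((7,7)))>0
    H=hit(cam,np.argwhere(m)[:,::-1]+0.,ez,p0)-p0
    q=np.c_[H@ex,H@ey]*1000
    (cx,cy),(a,b),an=cv2.minAreaRect(q.astype(np.float32));print(cam,cx,cy,a,b,an,np.percentile(q,[1,99],0).round(1))
    O=p0+ex*(cx/1000+.022)+ey*cy/1000;print(' origin',O.round(4), 'centroid est',(p0+ex*(q[:,0].mean()/1000+.022)+ey*q[:,1].mean()/1000).round(4))
    res.append(O)
O=res[0]
for cam,(u0,v0,w,h) in dict(top=(185,165,80,75),scene=(225,135,75,75)).items():
    f=7 if cam=='top' else 7
    im=cv2.resize(np.load(f'pics/{cam}0.npz')['im'][v0:v0+h,u0:u0+w],None,fx=5,fy=5,interpolation=cv2.INTER_CUBIC)
    def L(a,b,c):
        pa,pb=[tuple(int(round((x+.5)*5)) for x in proj(cam,O+ex*p[0]+ey*p[1]+ez*p[2])[0]-[u0,v0]) for p in(a,b)];cv2.line(im,pa,pb,c,1)
    for y in(.04,-.04):L((0,y,0),(0,y,.025),(255,0,0))
    c=[(-.07,.059,0),(.026,.059,0),(.026,-.059,0),(-.07,-.059,0)]
    for i in range(4):L(c[i],c[(i+1)%4],(0,200,0))
    tiles.append(cv2.copyMakeBorder(im,0,400-im.shape[0],0,400-im.shape[1],cv2.BORDER_CONSTANT))
cv2.imwrite('pics/ov0.png',np.hstack(tiles)[:,:,::-1])
E
```

```text
top 1.0698814392089844 2.092662811279297 117.93505859375 96.54736328125 89.54244995117188 [[-46.1 -55.6]
 [ 48.3  59.7]]
 origin [0.5885 0.1345 0.0895] centroid est [0.5892 0.1345 0.0901]
scene -8.626228332519531 4.045948028564453 119.81119537353516 99.55325317382812 89.88409423828125 [[-52.7 -54.7]
 [ 40.2  62.7]]
 origin [0.5803 0.1354 0.084 ] centroid est [0.5821 0.1351 0.0851]
```

View pics/ov0.png

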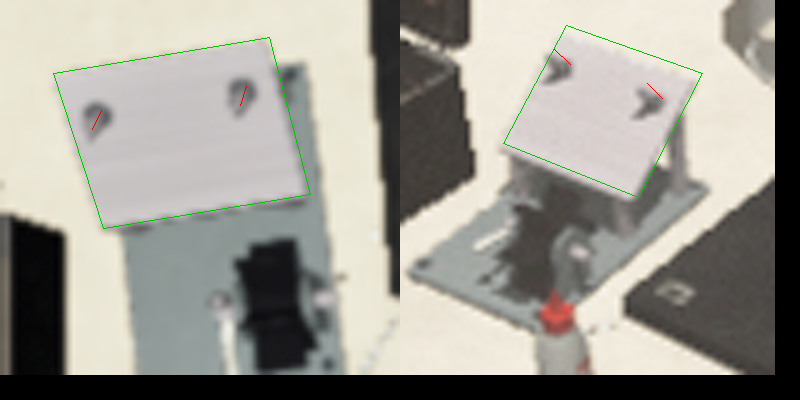

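```bash
python3 - <<'E'
from h import *
from scipy.optimize import least_squares
s=np.radians(35)
def ax(yaw):
    ex=np.array([np.cos(yaw)*np.cos(s),np.sin(yaw)*np.cos(s),np.sin(s)]);ey=np.array([-np.sin(yaw),np.cos(yaw),0]);return ex,ey,np.cross(ex,ey)
def mom(m):  # centroid
    return np.argwhere(m)[:,::-1].mean(0)
cen={};tc={}
for cam in('top','scene'):
    z=np.load(f'pics/{cam}0.npz');im=z['im'].astype(int);P=cloud(cam,z['d']);ok=z['d']>0
    ex,ey,ez=ax(np.radians(7.4));D=(P-[.57,.13,.0763])@ez
    m=bigmask(ok&(abs(P[...,0]-.57)<.1)&(abs(P[...,1]-.13)<.1)&(abs(D)<.015)&(P[...,2]>.02)&(im.min(-1)>125))
    box=cv2.convexHull(np.argwhere(m)[:,::-1].astype(np.int32))
    q=cv2.approxPolyN(box,4)[0].astype(float)
    f=np.zeros(m.shape,np.uint8);cv2.fillPoly(f,[box],1);cen[cam]=(mom(f),f.sum());print(cam,'panel centroid',cen[cam],q.tolist())
    tb=ok&(abs(P[...,0]-.42)<.07)&(abs(P[...,1]+.22)<.09)&(P[...,2]>-.02)
    mt=bigmask(tb&(im.sum(-1)<560));mt=cv2.convexHull(np.argwhere(mt)[:,::-1].astype(np.int32))
    f=np.zeros(m.shape,np.uint8);cv2.fillPoly(f,[mt],1)
    H=hit(cam,np.argwhere(f)[:,::-1]+0.,np.array([0,0,1.]),np.array([0,0,.005]))[:,:2]
    print(' templ',cv2.minAreaRect((H*1000).astype(np.float32)),H.mean(0))
# triangulate panel centroid
o1,d1=rays('top',cen['top'][0]);o2,d2=rays('scene',cen['scene'][0])
st=np.linalg.lstsq(np.c_[d1[0],-d2[0]],o2-o1,rcond=None)[0]
a=o1+st[0]*d1[0];b=o2+st[1]*d2[0];C=(a+b)/2;print('tri gap',(a-b).round(4),'O',C+ex*.022, a+ex*.022)
E
```

```text
top panel centroid (array([221.26297578, 191.03252595]), np.uint64(1445)) [[205.0, 210.0], [195.0, 179.0], [238.0, 172.0], [246.0, 204.0]]
 templ ((424.4778137207031, -224.22718811035156), (113.5517807006836, 76.635986328125), 81.01277923583984) [ 0.42441482 -0.22430626]
scene panel centroid (array([262.86368843, 158.74455899]), np.uint64(873)) [[271.0, 175.0], [241.0, 169.0], [256.0, 141.0], [284.0, 151.0]]
 templ ((419.1948547363281, -227.4890899658203), (117.24005889892578, 81.14151000976562), 80.94754791259766) [ 0.41822907 -0.22891705]
tri gap [ 0.0054 -0.005  -0.0005] O [0.5893787  0.14123171 0.07589341] [0.59207294 0.13874179 0.07566612]
```

```bash
python3 - <<'E'
from h import *
from scipy.optimize import minimize
s=np.radians(35)
def ax(yaw):
    ex=np.array([np.cos(yaw)*np.cos(s),np.sin(yaw)*np.cos(s),np.sin(s)]);ey=np.array([-np.sin(yaw),np.cos(yaw),0]);return ex,ey,np.cross(ex,ey)
Z={c:np.load(f'pics/{c}0.npz') for c in('top','scene')}
for c in Z:
    P=cloud(c,Z[c]['d'])
    for (x,y) in((.42,-.1),(.42,-.33),(.42,.08),(.45,.3)):
        m=(abs(P[...,0]-x)<.02)&(abs(P[...,1]-y)<.02)&(abs(P[...,2])<.03)&(Z[c]['im'].min(-1)>170);print(c,x,y,m.sum(),np.median(P[m][:,2]).round(4) if m.any() else '')
# template grip top & panel chroma: joint edge fit using quad regions: maximize |mean inside strip - mean outside strip| on each edge
G={c:cv2.GaussianBlur(Z[c]['im'].astype(np.float32),(0,0),.7) for c in Z}
def samp(c,X):
    uv=proj(c,X).astype(np.float32);return cv2.remap(G[c],uv[:,0].copy(),uv[:,1].copy(),cv2.INTER_LINEAR)[:,0]
def score(O,yaw,cams,sl,rect,d=.003):
    ex,ey,ez=sl(yaw);x0,x1,y0,y1=rect;T=np.linspace(.08,.92,40);sc=0
    for c in cams:
        for (p,q,nn) in(((x0,y0),(x0,y1),(-1,0)),((x1,y0),(x1,y1),(1,0)),((x0,y0),(x1,y0),(0,-1)),((x0,y1),(x1,y1),(0,1))):
            b=O+np.outer(p[0]+T*(q[0]-p[0]),ex)+np.outer(p[1]+T*(q[1]-p[1]),ey);w=nn[0]*ex+nn[1]*ey
            sc+=np.minimum(np.linalg.norm(samp(c,b+w*d)-samp(c,b-w*d),axis=1),60).mean()
    return -sc
flat=lambda y:(np.array([np.cos(y),np.sin(y),0]),np.array([-np.sin(y),np.cos(y),0]),np.array([0,0,1.]))
R=(-.07,.026,-.059,.059);T=(-.038,.038,-.056,.056)
for cams in(('top',),('scene',)):
    r=minimize(lambda p:score(np.array([p[0],p[1],.005]),p[2],cams,flat,T),[.4236,-.2235,-.155],method='Nelder-Mead',options=dict(initial_simplex=np.array([[.4236,-.2235,-.155],[.429,-.2235,-.155],[.4236,-.228,-.155],[.4236,-.2235,-.12]])));print('T',cams,r.x.round(4),r.fun)
# panel: fixed height plane, along top; then scan height
for cams in(('top',),('scene',),('top','scene')):
  for z in(.074,.078,.082,.086,.09,.094):
    best=min((minimize(lambda p:score(np.array([p[0],p[1],z]),p[2],cams,ax,R),i,method='Nelder-Mead',options=dict(initial_simplex=np.array([i,i+[.006,0,0],i+[0,.006,0],i+[0,0,.04]]))) for i in (np.array([.587,.136,.125]),np.array([.592,.14,.125]),np.array([.583,.133,.13]))),key=lambda r:r.fun);print('P',cams,z,best.x.round(4),round(best.fun,1))
E
```

```text
top 0.42 -0.1 193 0.0008
top 0.42 -0.33 195 0.0002
top 0.42 0.08 168 0.0004
top 0.45 0.3 0 
scene 0.42 -0.1 118 -0.0015
scene 0.42 -0.33 155 -0.0014
scene 0.42 0.08 70 -0.0013
scene 0.45 0.3 0 
T ('top',) [ 0.4236 -0.2235 -0.155 ] -240.0
T ('scene',) [ 0.4182 -0.2265 -0.1317] -240.0Traceback (most recent call last):
  File "<stdin>", line 29, in <module>
  File "<stdin>", line 29, in <genexpr>
    res = _minimize_neldermead(fun, x0, args, callback, bounds=bounds,
                               **options)
    fxr = func(xr)
    fx = function(np.copy(x), *(wrapper_args + args))
  File "<stdin>", line 29, in <lambda>
  File "<stdin>", line 20, in score
  File "<stdin>", line 14, in samp
  File "h.py", line 11, in proj
    c=get_calibration(cam);p=(np.array(c['R'])@np.atleast_2d(X).T).T+c['t'];q=p@np.array(c['intrinsics']).T
ValueError: time passes only in moves, steps and waits
```

```bash
cat >> h.py <<'E'
from functools import lru_cache
from scipy.spatial.transform import Rotation as Ro
get_calibration=lru_cache(get_calibration)
def axes(yaw,sl=0):
    ex=np.array([np.cos(yaw)*np.cos(sl),np.sin(yaw)*np.cos(sl),np.sin(sl)]);ey=np.array([-np.sin(yaw),np.cos(yaw),0]);return np.c_[ex,ey,np.cross(ex,ey)]
def tool_of(B): # tool rot for grasp of frame B: y=ex, z=-ez, x=ey
    return np.c_[B[:,1],B[:,0],-B[:,2]]
def todo(pos,Rt):
    o=env.get_obs();R=Ro.from_rotvec(o['tool_rot']).as_matrix()
    w=Ro.from_matrix(R.T@Rt).as_rotvec()
    print('turn(tool)',w.round(4),'shift now-axes',(R.T@(pos-o['position'])).round(4),'shift target-axes',(Rt.T@(pos-o['position'])).round(4),'t',o['clock'],'F',o['force'].round(1),'q',o['qpos'].round(2),'op',round(o['opening'],4))
TPOS=np.array([.4240,-.2238,0]);TYAW=-.155
PO=np.array([.5885,.1345,.0895]);PYAW=np.radians(7.4);PB=axes(PYAW,np.radians(35))
E
python3 - <<'E'
from h import *
t=np.load('pics/top0.npz');P=cloud('top',t['d']);Q=P[(t['d']>0)&(P[...,2]>.12)]
Q=Q[(Q[:,1]>.05)&(Q[:,0]>.2)];print(len(Q),Q.min(0),np.percentile(Q,2,0),Q.max(0))
Q=Q[Q[:,1]<.45];print(np.percentile(Q,[1,50,99],0) if len(Q) else '')
Rt=tool_of(axes(TYAW));print(Rt)
todo(TPOS+[0,0,.12],Rt)
E
```

```text
28455 [0.2346645  0.0500058  0.12001741] [0.36628636 0.07491931 0.13624523] [0.99899888 0.59147918 0.45142977]
[[0.36476643 0.06051886 0.12729413]
 [0.54883149 0.3594927  0.32099217]
 [0.97961245 0.44418036 0.43723303]]
[[ 0.1543801   0.98801153  0.        ]
 [ 0.98801153 -0.1543801  -0.        ]
 [ 0.          0.         -1.        ]]
turn(tool) [-1.700e-03  1.100e-03  1.291e+00] shift now-axes [-0.4789 -0.6736  0.1254] shift target-axes [-0.7799  0.2741  0.1242] t 0.1 F [0.3 0.1 0.3] q [ 1.05  0.12  1.65 -0.    1.37 -0.08] op 0.0856
```

drive_tool --pt "0 0 0 -0.0156 -0.0336 0 0" --pt "0 0 0 -0.0156 -0.0336 0 0" --pt "0 0 0 -0.0156 -0.0336 0 0" --pt "0 0 0 -0.0156 -0.0336 0 0" --pt "0 0 0 -0.0156 -0.0336 0 0" --pt "0 0 0 -0.0156 -0.0336 0 0" --pt "0 0 0 -0.0156 -0.0336 0 0" --pt "0 0 0 -0.0156 -0.0336 0 0" --pt "0 0 0 -0.0156 -0.0336 0 0" --pt "0 0 0 -0.0156 -0.0336 0 0" --pt "0 0 0.143 0 0 0 0" --pt "0 0 0.143 0 0 0 0" --pt "0 0 0.143 0 0 0 0" --pt "0 0 0.143 0 0 0 0" --pt "0 0 0.143 0 0 0 0" --pt "0 0 0.143 0 0 0 0" --pt "0 0 0.143 0 0 0 0" --pt "0 0 0.143 0 0 0 0" --pt "0 0 0.143 0 0 0 0"

```text
clock: 2.0
position: [0.2735, 0.2189, 0.2448]
tool_rot: [-2.389, -2.04, 0.001]
force: [-0.5, 0.7, 0.1]
opening: 0.0853
finger_force: 0.0
```

```bash
python3 -c "
from h import *
todo(TPOS+[0,0,.12],tool_of(axes(TYAW)))"
```

```text
turn(tool) [-0.0006  0.0005 -0.0019] shift now-axes [-0.4137  0.2179  0.1249] shift target-axes [-0.4141  0.217   0.1248] t 2.0 F [-0.5  0.7  0.1] q [ 0.52 -0.62  2.26 -0.    1.5   0.68] op 0.0853
```

drive_tool --pt "0 0 0 -0.0345 0.0181 0 0" --pt "0 0 0 -0.0345 0.0181 0 0" --pt "0 0 0 -0.0345 0.0181 0 0" --pt "0 0 0 -0.0345 0.0181 0 0" --pt "0 0 0 -0.0345 0.0181 0 0" --pt "0 0 0 -0.0345 0.0181 0 0" --pt "0 0 0 -0.0345 0.0181 0 0" --pt "0 0 0 -0.0345 0.0181 0.02 0" --pt "0 0 0 -0.0345 0.0181 0.02 0" --pt "0 0 0 -0.0345 0.0181 0.025 0" --pt "0 0 0 -0.0345 0.0181 0.025 0" --pt "0 0 0 -0.0345 0.0181 0.03 0" --pt "0 0 0 0 0 0 0" --pt "0 0 0 0 0 0 0"

```text
clock: 3.4
position: [0.4253, -0.2228, 0.1236]
tool_rot: [-2.381, -2.043, 0.001]
force: [0.8, 0.6, 0.7]
opening: 0.0854
finger_force: 0.0
```

```bash
python3 -c "
from h import *
todo(TPOS+[0,0,.024],tool_of(axes(TYAW)))"
```

```text
turn(tool) [-0.0038 -0.0021  0.0025] shift now-axes [-0.0014 -0.0007  0.0996] shift target-axes [-0.0012 -0.0011  0.0996] t 3.4 F [0.8 0.6 0.7] q [-0.59 -0.15  2.13  0.    1.16 -0.44] op 0.0854
```

drive_tool --pt "0 0 0 -0.001 -0.001 0.02 0" --pt "0 0 0 0 0 0.02 0" --pt "0 0 0 0 0 0.02 0.2" --pt "0 0 0 0 0 0.02 0.3" --pt "0 0 0 0 0 0.014 0.4" --pt "0 0 0 0 0 0.005 0.5" --pt "0 0 0 0 0 0 0.7" --pt "0 0 0 0 0 0 0.8" --pt "0 0 0 0 0 0 1" --pt "0 0 0 0 0 0 1" --pt "0 0 0 0 0 0 1" --pt "0 0 0 0 0 0 1" --pt "0 0 0 0 0 0 1" --pt "0 0 0 0 0 0 1" --newtons 50

```text
clock: 4.8
position: [0.4261, -0.2243, 0.0277]
tool_rot: [2.381, 2.046, 0.001]
force: [-0.5, 1.7, 6.2]
opening: 0.0109
finger_force: 52.4
```

```bash
cat >> h.py <<'E'
def templ(im,d,cam='top',z=.005,box=((.35,.5),(-.31,-.14))):
    P=cloud(cam,d);m=(d>0)&(P[...,0]>box[0][0])&(P[...,0]<box[0][1])&(P[...,1]>box[1][0])&(P[...,1]<box[1][1])&(abs(P[...,2]-z)<.012)&(im.min(-1)<190)&(im.max(-1)>120)
    return P,m
E
python3 - <<'E'
from h import *
print(env.get_obs()['position'],env.get_obs()['opening'])
im,d=snap('top','g1')
cv2.imwrite('pics/g1c.png',cv2.resize(im[200:285,300:410],None,fx=6,fy=6,interpolation=cv2.INTER_CUBIC)[:,:,::-1])
E
```

```text
[ 0.42612773 -0.22434877  0.02774539] 0.010928849903834682
```

View pics/g1c.png

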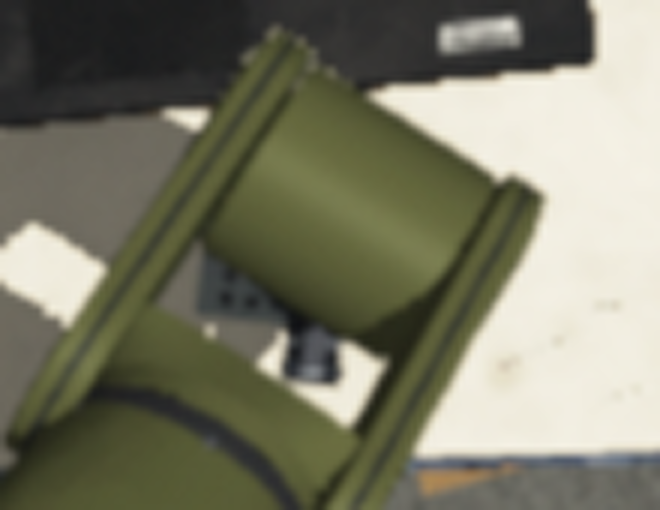

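drive_tool --pt "0 0 0 0 0 -0.01 1" --pt "0 0 0 0 0 -0.02 1" --pt "0 0 0 0 0 -0.03 1" --pt "0 0 0 0 0 -0.03 1" --pt "0 0 0 0 0 -0.03 1" --pt "0 0 0 0 0 -0.03 1" --pt "0 0 0 0 0 -0.03 1" --pt "0 0 0 0 0 0 1"

```text
clock: 5.65
position: [0.4271, -0.2252, 0.2117]
tool_rot: [2.376, 2.041, 0.004]
force: [0.3, -0.0, -0.7]
opening: 0.0108
finger_force: 51.3
```

```bash
cat >> h.py <<'E'
HT=.0277
def hang(dx=0,dy=0,h=0): return PO+PB@[-.024+dx,dy,HT+h],tool_of(PB)
E
python3 -c "
from h import *
p,R=hang(h=.07);print(p);todo(p,R)"
```

```text
[0.51343241 0.12475042 0.15576532]
turn(tool) [-0.5991  0.0907 -0.2698] shift now-axes [0.3592 0.0322 0.0547] shift target-axes [0.3359 0.075  0.1208] t 5.65 F [ 0.3 -0.  -0.7] q [-0.6  -0.24  2.05 -0.    1.32 -0.45] op 0.0108
```

drive_tool --pt "-0.1 0.0151 -0.045 0 0 0 1" --pt "-0.1 0.0151 -0.045 0 0 0 1" --pt "-0.1 0.0151 -0.045 0 0 0 1" --pt "-0.1 0.0151 -0.045 0 0 0 1" --pt "-0.1 0.0151 -0.045 0 0 0 1" --pt "-0.1 0.0151 -0.045 0 0 0 1" --pt "0 0 0 0.0336 0.0075 0 1" --pt "0 0 0 0.0336 0.0075 0 1" --pt "0 0 0 0.0336 0.0075 0 1" --pt "0 0 0 0.0336 0.0075 0 1" --pt "0 0 0 0.0336 0.0075 0 1" --pt "0 0 0 0.0336 0.0075 0 1" --pt "0 0 0 0.0336 0.0075 0 1" --pt "0 0 0 0.0336 0.0075 0 1" --pt "0 0 0 0.0336 0.0075 0 1" --pt "0 0 0 0.0336 0.0075 0 1" --pt "0 0 0 0 0 0 1" --pt "0 0 0 0 0 0 1"

```text
clock: 7.45
position: [0.442, 0.118, 0.2491]
tool_rot: [1.767, 2.014, 0.63]
force: [-0.7, -0.5, -0.9]
opening: 0.011
finger_force: 51.3
```

```bash
python3 -c "
from h import *
p,R=hang(h=.045);print(p);todo(p,R)"
```

```text
[0.52765239 0.12659728 0.13528652]
turn(tool) [-0.0094 -0.0064 -0.0006] shift now-axes [-0.0034  0.0066  0.1425] shift target-axes [-0.0025  0.0053  0.1426] t 7.45 F [-0.7 -0.5 -0.9] q [ 0.14 -0.73  2.39 -0.    0.88  0.02] op 0.011
```

drive_tool --pt "-0.009 -0.006 0 -0.0025 0.0055 0.02 1" --pt "0 0 0 0 0 0.025 1" --pt "0 0 0 0 0 0.025 1" --pt "0 0 0 0 0 0.025 1" --pt "0 0 0 0 0 0.025 1" --pt "0 0 0 0 0 0.0225 1" --pt "0 0 0 0 0 0 1" --pt "0 0 0 0 0 0 1"

```text
clock: 8.25
position: [0.5284, 0.1241, 0.1363]
tool_rot: [1.767, 1.999, 0.631]
force: [0.5, -0.0, -1.1]
opening: 0.0108
finger_force: 51.2
```

```bash
cat > ov.py <<'E'
from h import *
import sys
def ov(fn,crops,f=8):
    o=env.get_obs();R=Ro.from_rotvec(o['tool_rot']).as_matrix()
    p=o['position'];B=np.c_[R[:,1],R[:,0],-R[:,2]];C=p-B[:,2]*HT
    tiles=[]
    for cam,(u0,v0,w,h) in crops.items():
        im,_=snap(cam,fn+cam)
        im=cv2.resize(im[v0:v0+h,u0:u0+w],None,fx=f,fy=f,interpolation=cv2.INTER_CUBIC)
        def poly(X,c,cl=True):
            q=((proj(cam,X)-[u0,v0]+.5)*f).round().astype(np.int32);cv2.polylines(im,[q],cl,c,1)
        poly(C+np.array([[.038,.056,.005],[.038,-.056,.005],[-.038,-.056,.005],[-.038,.056,.005]])@B.T,(0,200,0))
        for y in(.04,-.04):
            a=np.linspace(0,6.28,20);poly(C+np.c_[.024+.0065*np.cos(a),y+.0065*np.sin(a),0*a+.005]@B.T,(0,200,0))
            poly(PO+np.array([[0,y,0],[0,y,.025]])@PB.T,(255,0,0),False)
        poly(PO+np.array([[-.07,.059,0],[.026,.059,0],[.026,-.059,0],[-.07,-.059,0]])@PB.T,(255,0,0))
        tiles.append(cv2.copyMakeBorder(im,0,600-im.shape[0],0,0,cv2.BORDER_CONSTANT))
    cv2.imwrite(f'pics/{fn}.png',np.hstack(tiles)[:,:,::-1])
E
python3 -c "
from ov import *
p,R=hang(h=.045);todo(p,R)
ov('h1',dict(top=(190,158,50,75),scene=(232,115,50,75)))"
```

```text
turn(tool) [ 0.0002  0.0025 -0.0052] shift now-axes [ 0.0026 -0.0009  0.0006] shift target-axes [ 0.0026 -0.0009  0.0006] t 8.25 F [ 0.5 -0.  -1.1] q [ 0.13 -0.33  2.34 -0.01  0.52  0.02] op 0.0108
```

View pics/h1.png

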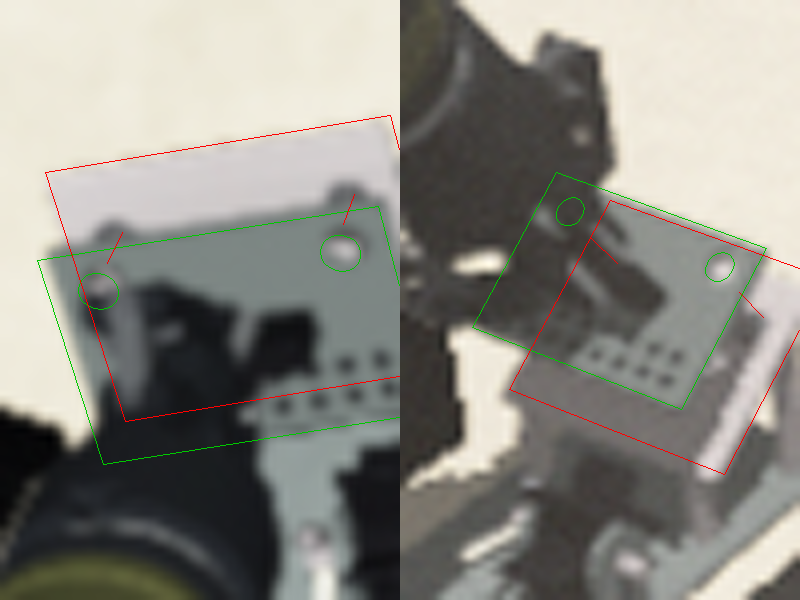

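The holes show at top (341,250) and (103,287), close to the prediction, and in the scene view at (720,267). I'll quantify the offset to the panel with an edge fit.

```bash
cat > fit.py <<'E'
from h import *
from scipy.optimize import differential_evolution as DE
def load(fn):
    return cv2.GaussianBlur(np.load(f'pics/{fn}.npz')['im'].astype(np.float32),(0,0),.6)
def samp(G,c,X):
    uv=proj(c,X).astype(np.float32);return cv2.remap(G,uv[:,0].copy(),uv[:,1].copy(),cv2.INTER_LINEAR)[:,0]
def score(O,B,views,segs,d=.0025):
    sc=0
    for c,G in views:
        for p,q,w in segs[c]:
            T=np.linspace(.06,.94,40)[:,None];b=O+(np.array(p)+T*(np.array(q)-p))@B.T;w=B@w
            sc+=np.minimum(np.linalg.norm(samp(G,c,b+w*d)-samp(G,c,b-w*d),axis=1),70).mean()
    return -sc
def rect(x0,x1,y0,y1,z=0):
    return dict(low=((x0,y0,z),(x0,y1,z),(-1,0,0)),up=((x1,y0,z),(x1,y1,z),(1,0,0)),right=((x0,y0,z),(x1,y0,z),(0,-1,0)),left=((x0,y1,z),(x1,y1,z),(0,1,0)))
E
python3 - <<'E'
from fit import *
s=np.radians(35);r=rect(-.07,.026,-.059,.059);S={c:list(r.values()) for c in('top','scene')}
V={c:(c,load(c+'0')) for c in S}
for cams in(['top'],['scene'],['top','scene']):
    vz=len(cams)>1
    f=lambda p:score(PO+PB@[p[0],p[1],p[3] if vz else 0],axes(p[2],s),[V[c] for c in cams],S)
    R=DE(f,[(-.012,.012),(-.012,.012),(.09,.17)]+([(-.015,.015)] if vz else []),seed=1,maxiter=60);print(cams,R.x.round(4),R.fun)
# template in hover, offsets from measured tool pose
o=env.get_obs();Rm=Ro.from_rotvec(o['tool_rot']).as_matrix();B=np.c_[Rm[:,1],Rm[:,0],-Rm[:,2]];C=o['position']-B[:,2]*HT
t=rect(-.038,.038,-.056,.056,.005)
S={'top':[t['up'],t['right'],((-.02,.056,.005),(.038,.056,.005),(0,1,0))],'scene':[t['up'],t['right'],((-.038,-.056,.005),(-.038,-.01,.005),(-1,0,0))]}
for cams in(['top'],['scene']):
    R=DE(lambda p:score(C+B@[p[0],p[1],0],B@Ro.from_rotvec([0,0,p[2]]).as_matrix(),[(c,load('h1'+c)) for c in cams],S),[(-.008,.008),(-.008,.008),(-.04,.04)],seed=1,maxiter=40);print('T',cams,R.x.round(4),R.fun)
E
```

```text
['top'] [0.0004 0.0024 0.1212] -183.40164184570312
['scene'] [-0.0069 -0.0002  0.1189] -151.24179077148438
['top', 'scene'] [-0.0035  0.0047  0.1178 -0.0085] -331.73615
T ['top'] [ 0.0046 -0.004   0.0138] -203.6622772216797
T ['scene'] [-0.002  -0.0044 -0.0225] -128.37637329101562
```

```bash
python3 - <<'E'
from fit import *
o=env.get_obs();Rm=Ro.from_rotvec(o['tool_rot']).as_matrix();B=np.c_[Rm[:,1],Rm[:,0],-Rm[:,2]];C=o['position']-B[:,2]*HT
t=rect(-.038,.038,-.056,.056,.005)
S={'top':[t['up'],t['right'],((-.02,.056,.005),(.038,.056,.005),(0,1,0))],'scene':[t['up'],t['right'],((-.038,-.056,.005),(-.038,-.01,.005),(-1,0,0))]}
V=[(c,load('h1'+c)) for c in('top','scene')]
for cams in(V,):
    R=DE(lambda p:score(C+B@[p[0],p[1],p[3]],B@Ro.from_rotvec([0,0,p[2]]).as_matrix(),cams,S),[(-.012,.012),(-.012,.012),(-.04,.04),(-.012,.012)],seed=1,maxiter=60);print('T',R.x.round(4),R.fun)
for c in('top','scene'):
    z=np.load(f'pics/h1{c}.npz');P=cloud(c,z['d']);L=(P-C)@B;im=z['im']
    m=(z['d']>0)&(abs(L[...,0])<.035)&(abs(L[...,1])<.053)&(abs(L[...,2]-.005)<.015)&(im.min(-1)>100)
    A=np.c_[L[m][:,:2],np.ones(m.sum())];w,*_=np.linalg.lstsq(A,L[m][:,2],rcond=None);print(c,'plate top in tool-derived frame: slope x,y,h',w.round(4),m.sum(),np.median(L[m][:,2]))
    # panel visible now & initial, in panel frame
    for fn in('h1'+c,c+'0'):
        z=np.load(f'pics/{fn}.npz');P=cloud(c,z['d']);L=(P-PO)@PB
        m=(z['d']>0)&(L[...,0]>-.066)&(L[...,0]<.022)&(abs(L[...,1])<.055)&(abs(L[...,2])<.012)&(z['im'].min(-1)>135)
        A=np.c_[L[m][:,:2],np.ones(m.sum())];w,*_=np.linalg.lstsq(A,L[m][:,2],rcond=None);print('  panel',fn,w.round(4),m.sum(),np.median(L[m][:,2]).round(4))
E
```

```text
T [ 0.0003 -0.0007 -0.0026 -0.0106] -327.2332763671875
top plate top in tool-derived frame: slope x,y,h [-0.004   0.0011  0.0027] 459 0.002646651727433051
  panel h1top [-0.0005  0.0013 -0.0002] 328 -0.0002
  panel top0 [ 0.0019 -0.0016 -0.0001] 1130 -0.0002
scene plate top in tool-derived frame: slope x,y,h [-0.0088  0.0116  0.0043] 238 0.003944495249370097
  panel h1scene [-0.0197  0.0196  0.0002] 106 -0.0004
  panel scene0 [-0.0068  0.0073  0.0003] 623 0.0005
```

```bash
python3 - <<'E'
from fit import *
o=env.get_obs();Rm=Ro.from_rotvec(o['tool_rot']).as_matrix();B=np.c_[Rm[:,1],Rm[:,0],-Rm[:,2]];C=o['position']-B[:,2]*HT
t=rect(-.038,.038,-.056,.056,.005);b=rect(-.038,.038,-.056,.056,0)
S={'top':[b['up'],b['right'],((-.02,.056,.005),(.038,.056,.005),(0,1,0))],'scene':[t['up'],b['right'],((-.038,-.056,0),(-.038,-.01,0),(-1,0,0))]}
V=[(c,load('h1'+c)) for c in('top','scene')]
for v in(V[:1],V[1:],V):
    k=len(v)>1
    R=DE(lambda p:score(C+B@[p[0],p[1],p[3] if k else -.002],B@Ro.from_rotvec([0,0,p[2]]).as_matrix(),v,S),[(-.012,.012),(-.012,.012),(-.04,.04)]+([(-.014,.012)]if k else []),seed=1,maxiter=60);print('T',[a[0] for a in v],R.x.round(4),R.fun)
ims=[]
for c,(u0,v0,w,h) in dict(top=(190,172,62,50),scene=(240,132,45,50)).items():
    ims.append(cv2.resize(np.load(f'pics/h1{c}.npz')['im'][v0:v0+h,u0:u0+w],(w*7,h*7),interpolation=cv2.INTER_NEAREST))
cv2.imwrite('pics/z1.png',np.hstack(ims)[:,:,::-1])
E
```

```text
T ['top'] [ 0.0017 -0.0024  0.0075] -203.97010803222656
T ['scene'] [-0.0022 -0.012   0.0395] -134.77540588378906
T ['top', 'scene'] [-0.0004 -0.0007  0.0155 -0.0063] -324.7544860839844
```

View pics/z1.png

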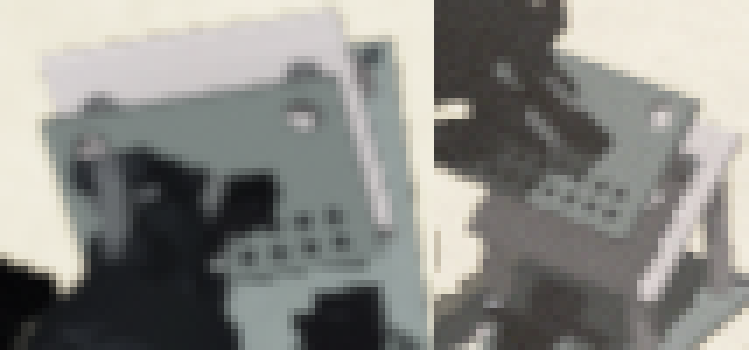

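```bash
cat >> h.py <<'E'
PO=PO+PB@[-.0038,.003,.002];PYAW=.121;PB=axes(PYAW,np.radians(35))
E
python3 -c "
from h import *
p,R=hang(h=.028);todo(p,R)"
```

```text
turn(tool) [ 0.0043 -0.0029  0.0023] shift now-axes [ 0.0053 -0.0068  0.0168] shift target-axes [ 0.0054 -0.0067  0.0169] t 8.35 F [-0.1  0.5 -1.2] q [ 0.14 -0.33  2.34 -0.01  0.52  0.02] op 0.0107
```

drive_tool --pt "0.004 -0.003 0.002 0.0054 -0.0067 0 1" --pt "0 0 0 0 0 0.008 1" --pt "0 0 0 0 0 0.009 1" --pt "0 0 0 0 0 0 1" --pt "0 0 0 0 0 0 1"

```text
clock: 8.85
position: [0.5326, 0.1315, 0.1194]
tool_rot: [1.768, 1.999, 0.628]
force: [-0.2, -0.3, -0.6]
opening: 0.0107
finger_force: 51.3
```

```bash
python3 -c "
from h import *
p,R=hang(h=.028);todo(p,R)
ims=[]
for c,(u0,v0,w,h) in dict(top=(190,168,58,50),scene=(235,132,50,50)).items():
    im,_=snap(c,'h2'+c);ims.append(cv2.resize(im[v0:v0+h,u0:u0+w],(w*7,h*7),interpolation=cv2.INTER_CUBIC))
cv2.imwrite('pics/h2.png',np.hstack(ims)[:,:,::-1])
"
```

```text
turn(tool) [-0.0018 -0.0007  0.0014] shift now-axes [-0.0008  0.0008 -0.0012] shift target-axes [-0.0008  0.0008 -0.0012] t 8.85 F [-0.2 -0.3 -0.6] q [ 0.15 -0.28  2.34 -0.04  0.48  0.06] op 0.0107
```

View pics/h2.png

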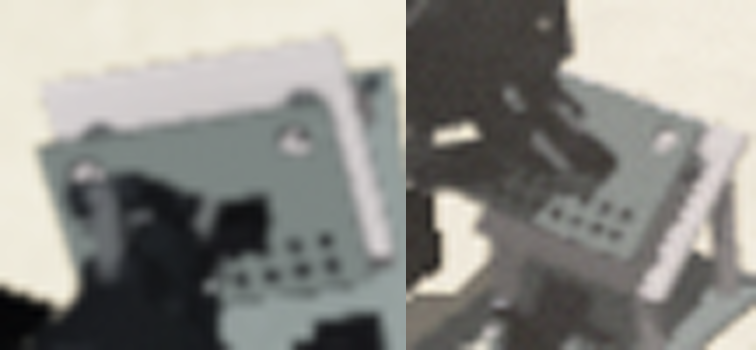

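drive_tool --pt "0 0 0 -0.0005 0.0005 0.002 1" --pt "0 0 0 0 0 0.002 1" --pt "0 0 0 0 0 0.002 1" --pt "0 0 0 0 0 0 1"

```text
clock: 9.35
position: [0.5363, 0.1316, 0.1147]
tool_rot: [1.768, 1.999, 0.628]
force: [-0.4, -0.5, -1.4]
opening: 0.0106
finger_force: 51.3
```

```bash
python3 -c "
from h import *
p,R=hang(h=.0217);todo(p,R);o=env.get_obs();Rm=Ro.from_rotvec(o['tool_rot']).as_matrix();print(Rm.T@o['force'],o['ft_torque'])"
```

```text
turn(tool) [-0.0017 -0.0008  0.0015] shift now-axes [-0.0004  0.0004 -0.0009] shift target-axes [-0.0004  0.0004 -0.0009] t 9.35 F [-0.4 -0.5 -1.4] q [ 0.15 -0.26  2.33 -0.04  0.46  0.06] op 0.0106
[-0.40445741 -1.1755908   0.85249715] [-0.0719113   0.45554229  0.08616473]
```

drive_tool --pt "0 0 0 0 0 0.002 1" --pt "0 0 0 0 0 0.002 1" --pt "0 0 0 0 0 0 1"

```text
clock: 9.65
position: [0.5386, 0.1319, 0.1114]
tool_rot: [1.768, 1.999, 0.628]
force: [0.2, 0.2, -1.3]
opening: 0.0106
finger_force: 51.3
```

drive_tool --pt "0 0 0 0 0 0.002 1" --pt "0 0 0 0 0 0.002 1" --pt "0 0 0 0 0 0 1"

```text
clock: 9.95
position: [0.5409, 0.1322, 0.1082]
tool_rot: [1.768, 1.999, 0.628]
force: [-0.1, 0.1, -1.3]
opening: 0.0108
finger_force: 51.3
```

```bash
cat >> h.py <<'E'
def st(h):
    p,R=hang(h=h);todo(p,R);o=env.get_obs();Rm=Ro.from_rotvec(o['tool_rot']).as_matrix();print('Ftool',(Rm.T@o['force']).round(2),'Mtool',(Rm.T@o['ft_torque']).round(2))
E
python3 -c "
from h import *
st(.0128)"
```

```text
turn(tool) [-0.0016 -0.0008  0.0015] shift now-axes [-0.0005  0.0004  0.0001] shift target-axes [-0.0005  0.0004  0.0001] t 9.95 F [-0.1  0.1 -1.3] q [ 0.15 -0.24  2.33 -0.04  0.44  0.06] op 0.0108
Ftool [ 0.16 -0.85  1.03] Mtool [0.45 0.06 0.02]
```

drive_tool --pt "0 0 0 0 0 0.002 1" --pt "0 0 0 0 0 0.002 1" --pt "0 0 0 0 0 0 1"

```text
clock: 10.25
position: [0.5432, 0.1324, 0.1049]
tool_rot: [1.768, 1.999, 0.628]
force: [-0.2, -0.3, -0.9]
opening: 0.0111
finger_force: 51.3
```

drive_tool --pt "0 0 0 0 0 0.002 1" --pt "0 0 0 0 0 0.002 1" --pt "0 0 0 0 0 0 1"

```text
clock: 10.55
position: [0.5455, 0.1327, 0.1016]
tool_rot: [1.768, 1.999, 0.628]
force: [1.1, -0.4, -1.5]
opening: 0.0108
finger_force: 51.3
```

```bash
python3 -c "
from h import *
st(.0045)"
```

```text
turn(tool) [-0.0016 -0.0007  0.0015] shift now-axes [-0.0005  0.0004  0.0003] shift target-axes [-0.0005  0.0004  0.0003] t 10.55 F [ 1.1 -0.4 -1.5] q [ 0.15 -0.21  2.32 -0.04  0.43  0.06] op 0.0108
Ftool [-0.51 -0.03  1.8 ] Mtool [0.46 0.04 0.05]
```

Still no contact, so the pins seem to be in the holes. One close check before seating.

drive_tool --pt "0 0 0 0 0 0.0015 1" --pt "0 0 0 0 0 0.0015 1" --pt "0 0 0 0 0 0 1"

```text
clock: 10.85
position: [0.5472, 0.1329, 0.0993]
tool_rot: [1.767, 1.999, 0.629]
force: [0.2, 0.3, -0.9]
opening: 0.0113
finger_force: 51.3
```

```bash
python3 -c "
from h import *
st(.0015)
ims=[]
for c,(u0,v0,w,h) in dict(top=(190,168,58,50),scene=(235,132,50,50)).items():
    im,_=snap(c,'h3'+c);ims.append(cv2.resize(im[v0:v0+h,u0:u0+w],(w*7,h*7),interpolation=cv2.INTER_CUBIC))
cv2.imwrite('pics/h3.png',np.hstack(ims)[:,:,::-1])
"
```

```text
turn(tool) [-0.0014 -0.0008  0.0015] shift now-axes [-0.0005  0.0003  0.0004] shift target-axes [-0.0005  0.0003  0.0004] t 10.85 F [ 0.2  0.3 -0.9] q [ 0.15 -0.21  2.32 -0.04  0.42  0.06] op 0.0113
Ftool [ 0.29 -0.35  0.83] Mtool [ 0.36 -0.01  0.01]
```

View pics/h3.png

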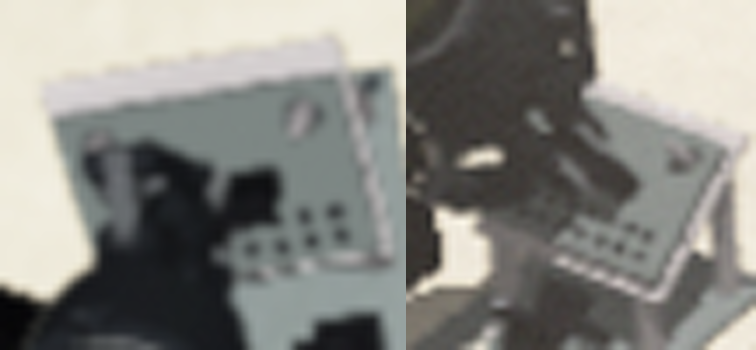

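The pin is visible standing out of the right hole, at (300,118) in the top tile and (685,155) in the scene tile. I'll seat the template now.

drive_tool --pt "0 0 0 0 0 0.001 1" --pt "0 0 0 0 0 0.001 1" --pt "0 0 0 0 0 0 1"

```text
clock: 11.25
position: [0.5483, 0.1331, 0.0977]
tool_rot: [1.767, 1.999, 0.629]
force: [-0.5, 0.3, -0.9]
opening: 0.0106
finger_force: 51.3
```

drive_tool --pt "0 0 0 0 0 0.001 1" --pt "0 0 0 0 0 0.0 1" --pt "0 0 0 0 0 0 1"

```text
clock: 11.55
position: [0.5489, 0.1332, 0.097]
tool_rot: [1.767, 1.999, 0.629]
force: [0.1, -0.6, -1.6]
opening: 0.0105
finger_force: 51.3
```

```bash
python3 -c "
from h import *
st(.0)"
```

```text
turn(tool) [-0.0011 -0.0008  0.0015] shift now-axes [-0.0005  0.0002 -0.0009] shift target-axes [-0.0005  0.0002 -0.0009] t 11.55 F [ 0.1 -0.6 -1.6] q [ 0.15 -0.2   2.32 -0.04  0.41  0.06] op 0.0105
Ftool [-0.58 -0.88  1.34] Mtool [ 0.44  0.03 -0.02]
```

drive_tool --pt "0 0 0 0 0 0.001 1" --pt "0 0 0 0 0 0.0 1" --pt "0 0 0 0 0 0 1"

```text
clock: 11.85
position: [0.5491, 0.1332, 0.0969]
tool_rot: [1.768, 1.999, 0.628]
force: [-13.5, -2.5, 10.3]
opening: 0.0109
finger_force: 53.7
```

drive_tool --pt "0 0 0 0 0 0.001 1" --pt "0 0 0 0 0 0.0 1" --pt "0 0 0 0 0 0 1"

```text
clock: 12.15
position: [0.5492, 0.1332, 0.0969]
tool_rot: [1.768, 2.0, 0.626]
force: [-29.3, -6.0, 24.1]
opening: 0.011
finger_force: 56.6
```

drive_tool --pt "0 0 0 0 0 0.001 1" --pt "0 0 0 0 0 0.0 1" --pt "0 0 0 0 0 0 1"

```text
clock: 12.45
position: [0.5492, 0.1332, 0.0967]
tool_rot: [1.769, 2.001, 0.625]
force: [-43.7, -8.1, 37.7]
opening: 0.0103
finger_force: 59.5
```

```bash
python3 -c "
from h import *
st(-.003)"
```

```text
turn(tool) [-0.0048 -0.0003  0.0023] shift now-axes [-0.0005  0.0001  0.0017] shift target-axes [-0.0005  0.0001  0.0017] t 12.45 F [-43.7  -8.1  37.7] q [ 0.15 -0.19  2.31 -0.04  0.42  0.06] op 0.0103
Ftool [ -2.7  -14.98 -56.22] Mtool [ 2.83 -0.5   0.04]
```

drive_tool --pt "0 0 0 0 0 -0.0015 1" --pt "0 0 0 0 0 -0.0012 1" --pt "0 0 0 0 0 0 1" --pt "0 0 0 0 0 0 0.8" --pt "0 0 0 0 0 0 0.75" --pt "0 0 0 0 0 0 0.7" --pt "0 0 0 0 0 0 0.65" --pt "0 0 0 0 0 0 0.65" --pt "0 0 0 0 0 0 0.65" --newtons 20

```text
clock: 13.35
position: [0.5491, 0.1332, 0.0968]
tool_rot: [1.767, 1.999, 0.629]
force: [0.8, -0.1, -0.1]
opening: 0.0298
finger_force: 0.0
```

```bash
python3 -c "
from h import *
st(-.003)"
```

```text
turn(tool) [-0.001  -0.0008  0.0015] shift now-axes [-0.0005  0.0001  0.0018] shift target-axes [-0.0005  0.0001  0.0018] t 13.35 F [ 0.8 -0.1 -0.1] q [ 0.15 -0.2   2.31 -0.04  0.41  0.06] op 0.0298
Ftool [-0.2   0.61  0.54] Mtool [ 0.3  -0.03  0.03]
```

drive_tool --pt "0 0 0 0 0 -0.01 0.65" --pt "0 0 0 0 0 -0.02 0.65" --pt "0 0 0 0 0 -0.03 0.65" --pt "0 0 0 0 0 -0.03 0.7" --pt "0 0 0 0 0 -0.03 0.8" --pt "0 0 0 0 0 -0.03 1" --pt "0.15 0 0 0 0 0 1" --pt "0.15 0 0 0 0 0 1" --pt "0.15 0 0 0 0 0 1" --pt "0.15 0 0 0 0 0 1" --pt "0 0 0 -0.04 0 0 1" --pt "0 0 0 -0.04 0 0 1" --pt "0 0 0 -0.04 0 0 1" --pt "0 0 0 -0.04 0 0 1" --pt "0 0 0 -0.03 0 0 1" --pt "0 0 0 0 0 0 1"

```text
clock: 14.95
position: [0.4874, -0.0688, 0.2198]
tool_rot: [2.081, 2.343, 0.011]
force: [0.3, 0.9, 0.7]
opening: 0.0003
finger_force: 0.0
```

```bash
python3 - <<'E'
from h import *
print(env.get_obs()['position'],env.get_obs()['tool_rot'],env.get_obs()['opening'])
ims=[]
for c,(u0,v0,w,h) in dict(top=(190,168,70,80),scene=(225,132,70,80)).items():
    im,d=snap(c,'w1'+c);ims.append(cv2.resize(im[v0:v0+h,u0:u0+w],None,fx=5.7,fy=5.7,interpolation=cv2.INTER_CUBIC))
    P=cloud(c,d);L=(P-PO)@PB
    m=(d>0)&(abs(L[...,0]+.024)<.034)&(abs(L[...,1])<.05)&(abs(L[...,2]-.005)<.008)&(im.min(-1)>100);A=np.c_[L[m][:,:2],np.ones(m.sum())];print(c,'plate plane',np.linalg.lstsq(A,L[m][:,2],rcond=None)[0].round(4),m.sum())
    B=axes(PYAW);W=(P-[PO[0],PO[1],0])@B
    m=(d>0)&(im.max(-1)<70)&(W[...,0]>-.2)&(W[...,0]<-.06)&(abs(W[...,1])<.07)&(W[...,2]>.012)
    print(c,'wheel n',m.sum(),np.percentile(W[m],[2,10,50,90,98],0).round(3).tolist())
    if c=='top':
        for x in np.arange(-.17,-.06,.006):
            k=m&(abs(W[...,0]-x)<.003);print(round(x,3),k.sum(),np.median(W[k],0).round(3)[1:] if k.any() else '')
        wm=(d>0)&(im.min(-1)>150)&(W[...,0]>-.18)&(W[...,0]<-.07)&(abs(W[...,1])<.04)&(W[...,2]>.012);print('white',np.c_[np.argwhere(wm)[:,::-1],(W[wm]*1000).round()].astype(int).tolist())
cv2.imwrite('pics/w1.png',np.hstack(ims)[:,:,::-1])
E
```

```text
[ 0.4873546  -0.06880384  0.21982494] [2.08140671 2.34318375 0.01056227] 0.00034499432086758857
top plate plane [0.0035 0.0038 0.0029] 409
top wheel n 87 [[-0.151, -0.058, 0.012], [-0.146, -0.051, 0.031], [-0.132, -0.045, 0.048], [-0.111, -0.035, 0.056], [-0.095, -0.031, 0.076]]
-0.17 0 
-0.164 0 
-0.158 0 
-0.152 4 [-0.056  0.012]
-0.146 12 [-0.04  0.05]
-0.14 15 [-0.039  0.048]
-0.134 16 [-0.045  0.045]
-0.128 15 [-0.045  0.046]
-0.122 12 [-0.047  0.052]
-0.116 2 [-0.049  0.062]
-0.11 5 [-0.049  0.055]
-0.104 1 [-0.05   0.056]
-0.098 3 [-0.058  0.049]
-0.092 2 [-0.051  0.038]
-0.086 0 
-0.08 0 
-0.074 0 
-0.068 0 
-0.062 0 
white []
scene plate plane [-0.0103  0.0087  0.003 ] 223
scene wheel n 158 [[-0.15, -0.049, 0.015], [-0.139, -0.047, 0.021], [-0.126, -0.037, 0.05], [-0.095, -0.027, 0.067], [-0.08, -0.023, 0.074]]
```

View pics/w1.png

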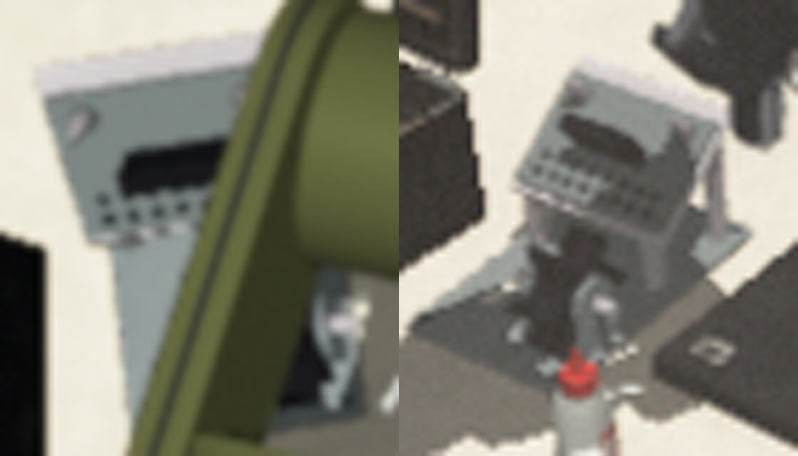

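Template hung flush, with the pins through both holes at (80,122) in the top tile and (575,95) and (685,130) in the scene tile. Now I'll fit the wheel numerically from the unobstructed first frames.

```bash
python3 - <<'E'
from h import *
B=axes(PYAW);L=[]
for c in('top','scene'):
    z=np.load(f'pics/{c}0.npz');im,d=z['im'],z['d'];P=cloud(c,d);W=(P-[PO[0],PO[1],0])@B
    m=(d>0)&(im.max(-1)<75)&(W[...,0]>-.19)&(W[...,0]<-.06)&(W[...,1]<.0)&(W[...,1]>-.08)&(W[...,2]>.015)
    print(c,m.sum(),np.percentile(W[m],[3,10,50,90,97],0).round(3).tolist());L.append(W[m])
    if c=='top':
        for x in np.arange(-.17,-.07,.005):
            k=m&(abs(W[...,0]-x)<.0025);print(round(x,3),k.sum(),np.round(W[k][:,2]*1000).astype(int).tolist(), (np.percentile(W[k][:,1],[5,50,95])*1000).round() if k.any() else '')
        wm=(d>0)&(im.min(-1)>165)&(W[...,0]>-.18)&(W[...,0]<-.075)&(abs(W[...,1])<.07)&(W[...,2]>.008);print('white',np.c_[np.argwhere(wm)[:,::-1],(W[wm]*1000).round()].astype(int).tolist())
# fit axle x and angle with ridge/core profile (side points only y in wheel)
from scipy.optimize import differential_evolution as DE
for Q in(L[0],L[1],np.vstack(L)):
    Q=Q[(Q[:,1]>-.06)&(Q[:,1]<-.02)]
    def cost(p):
        X=np.c_[Q[:,0]-p[0],Q[:,2]-.04+.002];r=np.hypot(*X.T);a=np.arctan2(X[:,0],X[:,1])-p[1]
        dc=abs(r-.016)
        dr=np.full(len(Q),1.)
        for k in range(6):
            u=np.array([np.sin(p[1]+k*np.pi/3),np.cos(p[1]+k*np.pi/3)]);s=np.clip(X@u,.016,.0355);dr=np.minimum(dr,abs(np.linalg.norm(X-s[:,None]*u,axis=1)-.0025))
        return np.minimum(np.minimum(dc,dr),.008).mean()
    R=DE(cost,[(-.15,-.09),(0,np.pi/3)],seed=1);print('fit x',R.x[0].round(4),'phase deg',np.degrees(R.x[1]).round(1),'cost',R.fun.round(4),'ymid',np.median(Q[:,1]).round(4))
E
```

```text
top 283 [[-0.145, -0.05, 0.036], [-0.139, -0.048, 0.041], [-0.113, -0.037, 0.053], [-0.087, -0.025, 0.071], [-0.077, -0.02, 0.077]]
-0.17 0 [] 
-0.165 0 [] 
-0.16 0 [] 
-0.155 0 [] 
-0.15 0 [] 
-0.145 17 [51, 52, 49, 52, 50, 48, 51, 49, 47, 50, 48, 50, 51, 51, 50, 47, 44] [-47. -36. -24.]
-0.14 16 [53, 50, 51, 48, 48, 51, 46, 49, 45, 49, 46, 50, 50, 52, 50, 49] [-45. -36. -25.]
-0.135 20 [47, 50, 46, 48, 49, 46, 48, 47, 49, 49, 47, 47, 51, 49, 46, 16, 47, 47, 47, 46] [-50. -39. -25.]
-0.13 20 [48, 45, 49, 49, 46, 44, 44, 47, 48, 49, 45, 49, 46, 18, 47, 43, 46, 47, 47, 17] [-50. -41. -27.]
-0.125 32 [77, 79, 76, 77, 80, 76, 73, 50, 79, 75, 75, 47, 53, 50, 45, 46, 44, 50, 50, 43, 45, 34, 44, 48, 45, 46, 45, 50, 21, 46, 34, 44] [-50. -36. -20.]
-0.12 23 [69, 72, 70, 74, 62, 71, 74, 74, 73, 74, 78, 77, 77, 73, 53, 52, 78, 79, 73, 49, 47, 50, 44] [-50. -41. -25.]
-0.115 15 [60, 58, 58, 55, 56, 59, 65, 68, 60, 48, 58, 62, 65, 66, 68] [-50. -35. -23.]
-0.11 18 [58, 53, 56, 61, 56, 51, 53, 58, 56, 56, 56, 53, 55, 57, 54, 47, 54, 56] [-47. -37. -23.]
-0.105 20 [54, 57, 52, 54, 54, 51, 53, 56,
[... 2141 characters left out ...]
3, -172, 66, 48], [207, 253, -172, 64, 46], [208, 253, -173, 61, 46], [206, 254, -175, 66, 48], [207, 254, -175, 65, 45], [208, 254, -176, 61, 47], [209, 254, -176, 60, 43], [205, 255, -177, 70, 47], [206, 255, -178, 66, 49], [207, 255, -178, 65, 46], [208, 255, -178, 61, 48], [209, 255, -179, 59, 46], [210, 255, -179, 55, 49], [211, 255, -179, 56, 39], [214, 255, -179, 54, 16], [205, 256, -180, 70, 49]]
scene 84 [[-0.148, -0.049, 0.017], [-0.14, -0.047, 0.02], [-0.129, -0.038, 0.048], [-0.101, -0.028, 0.067], [-0.095, -0.025, 0.072]]
fit x -0.1106 phase deg 40.7 cost 0.0023 ymid -0.0379
fit x -0.118 phase deg 39.6 cost 0.0012 ymid -0.038
fit x -0.1129 phase deg 41.8 cost 0.0023 ymid -0.0379
```

drive_tool --pt "0 0 0 -0.0105 -0.04 0.02 1" --pt "0 0 0 -0.0105 -0.04 0.02 1" --pt "0 0 0.143 0 0 0 1" --pt "0 0 0.143 0 0 0 1" --pt "0 0 0.143 0 0 0 1" --pt "0 0 0.143 0 0 0 1" --pt "0 0 0.143 0 0 0 1" --pt "0 0 0.143 0 0 0 1" --pt "0 0 0.143 0 0 0 1" --pt "0 0 0.143 0 0 0 1" --pt "0 0 0.143 0 0 0 1" --pt "0 0 0.143 0 0 0 1" --pt "0 0 0.141 0 0 0.02 1" --pt "0 0 0 0 0 0.03 1" --pt "0 0 0 0 0 0.03 1" --pt "0 0 0 0 0 0.03 1" --pt "0 0 0 0 0 0.03 1" --pt "0 0 0 0 0 0 1" --pt "0 0 0 0 0 0 1"

```text
clock: 16.95
position: [0.4119, -0.0955, 0.0392]
tool_rot: [-3.135, -0.194, -0.014]
force: [-0.0, 0.6, 1.2]
opening: 0.0001
finger_force: 0.0
```

drive_tool --pt "0 0 0 0 0 0.003 1" --pt "0 0 0 0 0 0.003 1" --pt "0 0 0 0 0 0 1"

```text
clock: 17.25
position: [0.4127, -0.0965, 0.0339]
tool_rot: [3.135, 0.192, 0.018]
force: [-1.1, 0.2, -0.6]
opening: -0.0
finger_force: 0.0
```

drive_tool --pt "0 0 0 0 0 0.002 1" --pt "0 0 0 0 0 0.002 1" --pt "0 0 0 0 0 0 1"

```text
clock: 17.55
position: [0.4119, -0.0963, 0.0288]
tool_rot: [-3.135, -0.192, -0.015]
force: [0.1, 1.7, -0.5]
opening: -0.0001
finger_force: 0.0
```

drive_tool --pt "0 0 0 0 0 0.002 1" --pt "0 0 0 0 0 0.002 1" --pt "0 0 0 0 0 0 1"

```text
clock: 17.85
position: [0.4118, -0.0962, 0.0246]
tool_rot: [-3.135, -0.192, -0.014]
force: [-1.0, -0.0, 0.3]
opening: -0.0001
finger_force: 0.0
```

drive_tool --pt "0 0 0 0 0 0.002 1" --pt "0 0 0 0 0 0.002 1" --pt "0 0 0 0 0 0 1"

```text
clock: 18.15
position: [0.4119, -0.0962, 0.0207]
tool_rot: [-3.135, -0.192, -0.014]
force: [0.5, -0.4, -0.6]
opening: 0.0002
finger_force: 0.0
```

drive_tool --pt "0 0 0 0 0 0.002 1" --pt "0 0 0 0 0 0.002 1" --pt "0 0 0 0 0 0 1"

```text
clock: 18.45
position: [0.412, -0.0962, 0.0167]
tool_rot: [-3.135, -0.192, -0.014]
force: [0.3, -1.1, 0.6]
opening: -0.0003
finger_force: 0.0
```

```bash
cat >> h.py <<'E'
AX=np.array([PO[0],PO[1],0])+axes(PYAW)@[-.112,-.036,.04]
def wh(x,z):
    B=axes(PYAW);Rt=np.c_[B[:,0],-B[:,1],-B[:,2]];todo(AX+B@[x,0,z],Rt)
    o=env.get_obs();print('rel axle',(B.T@(o['position']-AX)).round(4))
E
python3 -c "
from h import *
print(AX);wh(-.035,.11)"
```

```text
[0.47705344 0.08767061 0.04      ]
turn(tool) [-0.0001 -0.0093  0.0015] shift now-axes [ 0.0533 -0.1746 -0.1328] shift target-axes [ 0.0518 -0.1747 -0.1333] t 18.45 F [ 0.3 -1.1  0.6] q [-0.36 -0.12  2.32  0.01  0.94  1.09] op -0.0003
rel axle [-0.0868 -0.1747 -0.0233]
```

drive_tool --pt "0 0 0 0 0 -0.03 1" --pt "0 0 0 0 0 -0.035 1" --pt "0 0 0 0 0 -0.035 1" --pt "0 0 0 0 0 -0.033 1" --pt "0 -0.009 0 0.0104 -0.035 0 1" --pt "0 0 0 0.0104 -0.035 0 1" --pt "0 0 0 0.0104 -0.035 0 1" --pt "0 0 0 0.0104 -0.035 0 1" --pt "0 0 0 0.0104 -0.035 0 1" --pt "0 0 0 0 0 0 1" --pt "0 0 0 0 0 0 1"

```text
clock: 19.55
position: [0.441, 0.0841, 0.15]
tool_rot: [3.135, 0.195, 0.001]
force: [-0.2, -0.5, -0.2]
opening: 0.0002
finger_force: 0.0
```

```bash
python3 -c "
from h import *
wh(-.035,.041)"
```

```text
turn(tool) [ 0.0006 -0.0003  0.0035] shift now-axes [0.0012 0.0007 0.069 ] shift target-axes [0.0012 0.0008 0.069 ] t 19.55 F [-0.2 -0.5 -0.2] q [ 0.07 -0.26  2.18 -0.    1.22  1.52] op 0.0002
rel axle [-0.0362  0.0008  0.11  ]
```

drive_tool --pt "0 0 0 0.0012 0.0008 0.02 1" --pt "0 0 0 0 0 0.025 1" --pt "0 0 0 0 0 0.024 1" --pt "0 0 0 0 0 0 1" --pt "0 0 0 0 0 0 1"

```text
clock: 20.05
position: [0.4423, 0.082, 0.0812]
tool_rot: [3.136, 0.19, -0.0]
force: [-0.1, 0.5, 1.3]
opening: -0.0
finger_force: 0.0
```

drive_tool --pt "0 0 0 0.003 0 0 1" --pt "0 0 0 0.003 0 0 1" --pt "0 0 0 0.003 0 0 1" --pt "0 0 0 0.003 0 0 1" --pt "0 0 0 0.003 0 0 1"

```text
clock: 20.55
position: [0.4576, 0.0849, 0.0813]
tool_rot: [3.135, 0.193, 0.001]
force: [-2.6, -0.1, 0.2]
opening: -0.0
finger_force: 0.9
```

drive_tool --pt "0 0 0 0.003 0 0 1" --pt "0 0 0 0.003 0 0 1" --pt "0 0 0 0.003 0 0 1" --pt "0 0 0 0.003 0 0 1" --pt "0 0 0 0.001 0 0 1" --pt "0 0 0 0 0 0 1"

```text
clock: 21.15
position: [0.4704, 0.0864, 0.081]
tool_rot: [3.136, 0.192, 0.001]
force: [-1.3, -0.3, -0.1]
opening: 0.0001
finger_force: 0.5
```

```bash
python3 -c "
from h import *
wh(-.007,.041)"
```

```text
turn(tool) [ 0.0002 -0.0009  0.0015] shift now-axes [-0.0003 -0.0005  0.    ] shift target-axes [-0.0003 -0.0005  0.    ] t 21.15 F [-1.3 -0.3 -0.1] q [ 0.07 -0.09  2.17 -0.    1.07  1.52] op 0.0001
rel axle [-0.0067 -0.0005  0.041 ]
```

drive_tool --pt "0 0 0 0.002 0 0 1" --pt "0 0 0 0.001 0 0 1" --pt "0 0 0 0 0 0 1" --pt "0 0 0 -0.001 0 0 1" --pt "0 0 0 0 0 -0.02 1" --pt "0 0 0 0 0 -0.03 1" --pt "0 0 0 -0.022 0 0 1" --pt "0 0 0 -0.022 0 0 1" --pt "0 0 0 0 0 0 1"

```text
clock: 22.05
position: [0.4273, 0.0812, 0.1311]
tool_rot: [3.136, 0.192, 0.003]
force: [0.5, 0.6, 0.1]
opening: 0.0
finger_force: 0.0
```

```bash
cat > wf.py <<'E'
from fit import *
def wf(fn):
    B=axes(PYAW);Q=[]
    for c in('top','scene'):
        im,d=snap(c,fn+c);W=(cloud(c,d)-AX)@B
        m=(d>0)&(im.max(-1)<75)&(np.hypot(W[...,0],W[...,2])<.042)&(abs(W[...,1])<.016)&(W[...,2]>-.02);Q.append(W[m]);print(c,m.sum())
    Q=np.vstack(Q)
    def cost(p):
        X=np.c_[Q[:,0]-.001,Q[:,2]+.002];r=np.hypot(*X.T);dr=abs(r-.016)
        for k in range(6):
            u=np.array([np.sin(p+k*np.pi/3),np.cos(p+k*np.pi/3)]);s=np.clip(X@u,.016,.0355);dr=np.minimum(dr,abs(np.linalg.norm(X-s[:,None]*u,axis=1)-.0025))
        return np.minimum(dr,.008).mean()
    a=np.arange(-60,0,1.);C=[cost(np.radians(x)) for x in a];i=np.argmin(C);print('ridge phase',a[i],round(C[i],4),'worst',round(max(C),4))
E
python3 -c "
from wf import *
wh(-.047,.036);wf('w2')"
```

```text
turn(tool) [ 0.0002 -0.0017  0.0015] shift now-axes [ 0.003  -0.0004  0.0551] shift target-axes [ 0.0031 -0.0004  0.0551] t 22.05 F [0.5 0.6 0.1] q [ 0.06 -0.27  2.22 -0.    1.19  1.51] op 0.0
rel axle [-0.0501 -0.0004  0.0911]
top 200
scene 160
ridge phase -41.0 0.0023 worst 0.0053
```

Ridge is at about −41° as predicted, so the second push goes as planned.

drive_tool --pt "0 0 0 0 0 0.025 1" --pt "0 0 0 0 0 0.03 1" --pt "0 0 0 0 0 0 1" --pt "0 0 0 0.004 0 0 1" --pt "0 0 0 0.004 0 0 1" --pt "0 0 0 0.004 0 0 1" --pt "0 0 0 0.003 0 0 1" --pt "0 0 0 0.003 0 0 1" --pt "0 0 0 0.003 0 0 1"

```text
clock: 23.05
position: [0.4498, 0.0838, 0.0764]
tool_rot: [3.136, 0.192, 0.002]
force: [-2.8, -0.2, 1.3]
opening: 0.0004
finger_force: 1.0
```

drive_tool --pt "0 0 0 0.003 0 0 1" --pt "0 0 0 0.003 0 0 1" --pt "0 0 0 0.002 0 0 1" --pt "0 0 0 0 0 0 1"

```text
clock: 23.45
position: [0.4579, 0.0848, 0.0762]
tool_rot: [3.136, 0.192, 0.003]
force: [-0.5, -0.2, 0.4]
opening: -0.0002
finger_force: 0.1
```

```bash
python3 -c "
from h import *
wh(-.0135,.036)"
```

```text
turn(tool) [ 0.0002 -0.0017  0.0014] shift now-axes [ 0.0058 -0.0005  0.0003] shift target-axes [ 0.0058 -0.0005  0.0002] t 23.45 F [-0.5 -0.2  0.4] q [ 0.07 -0.12  2.2  -0.    1.06  1.52] op -0.0002
rel axle [-0.0193 -0.0005  0.0362]
```

Now 1 mm steps until the stop.

drive_tool --pt "0 0 0 0.001 0 0 1" --pt "0 0 0 0.001 0 0 1" --pt "0 0 0 0.001 0 0 1" --pt "0 0 0 0 0 0 1"

```text
clock: 23.85
position: [0.4605, 0.0851, 0.0762]
tool_rot: [3.136, 0.192, 0.002]
force: [-1.3, 0.0, 0.5]
opening: -0.0001
finger_force: 0.4
```

drive_tool --pt "0 0 0 0.001 0 0 1" --pt "0 0 0 0.001 0 0 1" --pt "0 0 0 0 0 0 1"

```text
clock: 24.15
position: [0.4626, 0.0854, 0.0762]
tool_rot: [3.136, 0.192, 0.002]
force: [0.2, -1.0, -0.3]
opening: 0.0004
finger_force: 0.4
```

drive_tool --pt "0 0 0 0.001 0 0 1" --pt "0 0 0 0 0 0 1"

```text
clock: 24.35
position: [0.4631, 0.0855, 0.076]
tool_rot: [3.135, 0.192, -0.0]
force: [-3.0, 0.8, 0.7]
opening: 0.0001
finger_force: 1.3
```

drive_tool --pt "0 0 0 0.001 0 0 1" --pt "0 0 0 0 0 0 1"

```text
clock: 24.55
position: [0.4632, 0.0855, 0.0757]
tool_rot: [3.135, 0.192, -0.004]
force: [-5.2, -0.1, 2.4]
opening: -0.0002
finger_force: 2.7
```

drive_tool --pt "0 0 0 0.001 0 0 1" --pt "0 0 0 0 0 0 1"

```text
clock: 24.75
position: [0.4632, 0.0856, 0.0753]
tool_rot: [3.135, 0.192, -0.008]
force: [-8.6, -0.9, 3.7]
opening: 0.0003
finger_force: 4.1
```

drive_tool --pt "0 0 0 -0.003 0 0 1" --pt "0 0 0 -0.003 0 0 1" --pt "0 0 0 -0.002 0 -0.01 1" --pt "0 0 0 0 0 -0.03 1" --pt "0 0 0 0 0 -0.04 1" --pt "0 0 0 -0.03 0 -0.04 1" --pt "0 0 0 -0.03 0.03 -0.03 1" --pt "0 0 0 0 0.04 0 1" --pt "0 0 0 0 0.04 0 1" --pt "0 0 0 0 0.04 0 1" --pt "0 0 0 0 0.04 0 1" --pt "0 0 0 0 0.04 0 1" --pt "0 0 0 0 0.04 0 1" --pt "0 0 0 0 0.04 0 1" --pt "0 0 0 0 0 0 1"

```text
clock: 26.25
position: [0.4369, -0.2329, 0.2264]
tool_rot: [3.134, 0.185, 0.004]
force: [-0.5, 0.8, -0.6]
opening: 0.0003
finger_force: 0.0
```

```bash
python3 - <<'E'
from wf import *
print(env.get_obs()['position'],env.get_obs()['clock']);wf('w3')
B=axes(PYAW)
for c in('top','scene'):
    z=np.load(f'pics/w3{c}.npz');im,d=z['im'],z['d'];P=cloud(c,d);W=(P-AX)@B
    m=(d>0)&(im.min(-1)>135)&(abs(W[...,0])<.045)&(abs(W[...,1]-.029)<.012)&(W[...,2]>-.01);print('white',c,m.sum(),(np.percentile(W[m],[5,50,95],0)*1000).round().tolist() if m.any() else '')
    L=(P-PO)@PB
    m=(d>0)&(abs(L[...,0]+.024)<.034)&(abs(L[...,1])<.05)&(abs(L[...,2]-.005)<.008)&(im.min(-1)>100);A=np.c_[L[m][:,:2],np.ones(m.sum())];print(' plate',np.linalg.lstsq(A,L[m][:,2],rcond=None)[0].round(4),m.sum())
    z0=np.load(f'pics/{c}0.npz');P0=cloud(c,z0['d'])
    for n,x,y in(('bottle',.404,-.005),('jar',.386,.184),('mouse',.455,-.437),('vial',.53,-.507)):
        r=[]
        for Pp,I in((P0,z0['im']),(P,im)):
            k=(abs(Pp[...,0]-x)<.05)&(abs(Pp[...,1]-y)<.05)&(Pp[...,2]>.02)&(Pp[...,2]<.1);r.append(np.r_[Pp[k].mean(0).round(3),k.sum()])
        print('  ',n,*r)
E
```

```text
[ 0.43694662 -0.23289373  0.22635819] 26.25
top 268
scene 162
ridge phase -60.0 0.0024 worst 0.0052
white top 15 [[-2.0, 20.0, 3.0], [1.0, 27.0, 17.0], [7.0, 31.0, 39.0]]
 plate [0.0032 0.0026 0.0033] 579
   bottle [ 4.07e-01 -5.00e-03  5.90e-02  1.33e+02] [ 4.07e-01 -5.00e-03  5.80e-02  1.36e+02]
   jar [4.00e-01 1.99e-01 5.60e-02 4.41e+02] [4.00e-01 1.99e-01 5.50e-02 4.45e+02]
   mouse [ 4.57e-01 -4.44e-01  2.90e-02  5.06e+02] [ 4.56e-01 -4.44e-01  2.90e-02  5.10e+02]
   vial [ 5.33e-01 -5.14e-01  5.60e-02  1.51e+02] [ 5.32e-01 -5.13e-01  5.50e-02  1.53e+02]
white scene 25 [[-9.0, 23.0, 2.0], [-4.0, 31.0, 13.0], [2.0, 35.0, 34.0]]
 plate [0.0058 0.0139 0.0036] 315
   bottle [ 3.97e-01 -7.00e-03  4.80e-02  1.64e+02] [ 3.97e-01 -6.00e-03  4.90e-02  1.60e+02]
   jar [3.99e-01 2.06e-01 5.50e-02 4.06e+02] [3.99e-01 2.05e-01 5.50e-02 4.04e+02]
   mouse [ 4.46e-01 -4.47e-01  2.80e-02  3.81e+02] [ 4.46e-01 -4.47e-01  2.80e-02  3.83e+02]
   vial [ 5.25e-01 -5.20e-01  5.10e-02  1.94e+02] [ 5.26e-01 -5.20e-01  5.10e-02  1.95e+02]
```

The arm is upright (ridge phase 0, modulo 60°), the plate is flush, and the bystanders haven't moved.

```bash
python3 -c "
from bench import env
print(env.job_done())"
```

```text
the job is handed in; nothing more can be done
None
```

The job is handed in at about 26 s of the 67 s: the template hangs flush on both pins, the thumbwheel's white arm stands upright against the stop post, and the bottle, jar, vial and mouse haven't moved.

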